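# Pull the masking cap off the sprayed square flange

## Task

The primer on the square flange is dry: take the puller by its wooden grip, hook its fork under the cap on the square flange and pull straight up until the cap pops off its stud; keep the gripper itself off the cap. Then set the puller down upright in the middle of the empty tray, without dropping it, with the cap still lying on its fork. Leave the cap on the round flange alone.

Things in the scene. Friction and masses are not known exactly. Their poses are not given: they have to be found in the camera images.
- puller: C-shaped steel puller, 0.25 kg, standing on its fork. Origin: slot centre, underside; z up, +x to the open end. Wood grip 22 x 22 mm on the z axis, 70 to 130 mm up. Fork 5 mm thick, 56 mm wide, x -48 to 46 mm; slot 34 mm wide, from x -24 mm, open at +x; 3 mm high lips on the tine ends (x 42 to 46). Room above the fork: 5 to 62 mm up, back to an upright back 30 mm wide at x -42 mm.
- cap: Cap to pull, snug on the 18 mm stud of the SQUARE grey flange (100 x 100 x 20 mm, fixed): cream, 30 g, 30 mm tall, a 36 mm round knob on a round rim 60 mm across, 5 mm thick. Origin: centre of the rim's underside, 22 mm above the flange (42 mm above the bench), only the stud between. About 10 N up frees it; clear of the stud after 24 mm. The side towards the robot is free for the puller.
- other_cap: Same kind of cap, same size, on a ROUND grey flange (104 mm across, 20 mm high, fixed): leave it. Origin: centre of the rim's underside. Another round flange nearby has a bare stud, 66 mm high in all. Flange centres are at least 150 mm apart.
- tray: Empty shallow aluminium tray, fixed, 180 x 180 mm outside, rim 16 mm high, walls and floor 4 mm thick. Origin: centre of its underside on the bench; inner floor 4 mm above it. Axes parallel to its sides.
Things that resemble listed ones, but are neither listed nor needed, are in the scene too. What is shaped like the puller but blue, green or purple is not meant.

How it is judged:
By the outcome, as a careful person would: the job done as asked, in the order asked, and still so for the second after the job is handed in, with the robot touching nothing.
It also fails if it takes over 48 s, if anything falls off the work surface, if the arm or the gripper's body presses on something with over 40 N, if the wrist force passes 120 N, or if a joint passes its speed limit or range.

## Robot

A 7-joint arm with a two-finger parallel gripper is mounted at the origin on the work surface. World frame = base frame: x ahead of the robot, y to its left, z up, the work surface at z = 0. Lengths are in m, angles in rad, forces in N, time in s.
With the tool pointing down it reaches from about 0.35 to 0.9 m from the base axis. Payload 8.1 kg.
Tool frame: the origin (TCP) lies at the very end of the fingers, on their centre line; the grasp point (between the pads) lies 19 mm behind it (grasp_offset is the distance from the TCP to the grasp point, in m); z points along the fingers, y is the line along which they close (so a half turn about z gives the same grasp; the last joint's range is limited). The gripper opens to 92 mm and grips with 3 to 60 N. Pads are 19 mm wide; open, the fingers measure 130 mm over their backs; the gripper's body (75 mm by 190 mm) begins 47 mm behind the grasp point.
Start: joints at [1.163, 0.434, 0.025, 1.573, -0.012, 1.134, -0.075], TCP at [0.188, -0.596, 0.227] pointing down, gripper open.
Joint ranges: [-2.62, 2.62], [-0.44, 2.09], [-1.27, 1.32], [0.08, 2.57], [-1.32, 4.46], [0.12, 2], [-2.74, 2.74]. Speed limits (rad/s): [2.22, 2.22, 3.01, 3.01, 3.14, 3.14, 3.14].

## Interface

Orientations are given as a rotation vector (axis times angle).
In Python, from cell import observe, get_image, camera_params, sign_off, silhouettes, grasp_offset gives the robot as it stands. The module is installed in compiled form; this text tells all that it offers.
- The arm moves only by the tool jog_arm, never from a script. Its argument "motion" is a list that holds one entry, the list of rows, each a list of 7 numbers: the shift along the tool's x, y, z in m, then the turn, a rotation vector about the tool's x, y, z in rad, then the closure, from -1 (fully open) to 1 (shut), so that 0 is half open. In form: [[[dx, dy, dz, wx, wy, wz, hand], ...]]. A call has 1 to 10 rows; each row is the pose to reach, as a shift and turn from the pose commanded when the call began, along the tool's axes at that moment; what a row does not reach only later rows make up. A row lasts 1/12 s, in which the tool goes at most 41.7 mm and 7.16 degrees, less where a joint would pass 70% of its speed; a pose out of reach is approached as far as the arm can. A call with a gripper value outside its range is refused whole. The fingers move at their own pace and stop on an object; "force" is the grip in N (left out, the last holds). Time passes only in rows, so rows that repeat a pose let the fingers close. It gives the time, the measured TCP pose, the force, the opening and the grip force at its end, in the units of the state.
- observe(): the state, without advancing time (a new reading comes with each control period).
- get_image(name): name is "side" or "top"; returns the picture (420x560x3 uint8, red, green, blue); there is no depth.
- camera_params(name): a dict with "vertical_fov" (degrees; the focal length in pixels is half the picture's height over the tangent of half this angle, whatever the lens; pixels are square), "cx", "cy" (the principal point, pixels), "T" (4x4, takes a point from camera to world coordinates). Camera axes: x right, y down, z forward; pixel columns grow to the right and rows downward; lengths in m; the calibration is good to about 2 mm. A picture is of the moment at which its call begins. camera_params takes no time and is no camera call.
- sign_off(): hands the job in; it is judged then, once.
Trained networks look in the newest picture that a camera, given by its name, has taken for a name from the list of things; names that differ only in an ending like _2 or _b are one class to them, and where a whole thing is asked for, a point or a joint stands for the part that bears it (a point fixed in the world has none). Each returns a list of dicts, best first, with "p" (0 to 1); they miss things now and then, are a little off and sometimes report something else, mostly with a low value. They report only what shows in the picture. A call takes as long as a camera call. They do not tell look-alikes from the thing itself.
- silhouettes(query, camera): "mask" (420x560 bool, what is visible of it) and "pixel" ([column, row] in pixels, amid what is visible of it).
The state is a dict: "clock": time; "joints": joint angles; "dq": joint speeds; "joint_efforts": joint torques, N m; "position": TCP position; "ee_rot": TCP orientation; "force": force on the tool from outside, world axes, zero at the start; "ft_torque": the same for the moment, N m; "width": opening from 0.0 (shut) to 1.0 (fully open); "gripper_force": force on a finger pad.
Only numpy, scipy, OpenCV 4.12 (cv2) and the standard library are available. Lean on these libraries where they do the work, as an engineer would, in place of code of your own. Each camera call takes 0.05 s, during which the arm holds its last target. There are 200 camera calls.

## Working session

There is one attempt and no reset: what is moved stays moved. The work goes in short steps, Python scripts to look and compute and a tool call to move; the robot and the scene stay as the last step left them, time stands still between calls to the robot, and variables do not carry over. Pictures are saved under pics/ and viewed, at most 10 in all, crops included, and the job is handed in when it is done.

Besides the shell and the picture viewer there is one more tool, called after ">>>" as name([rows], argument=value, ...), one row to a line, values as JSON. jog_arm: Moves the arm, as the interface text tells. Its arguments: {"type":"object","properties":{"motion":{"type":"array"},"force":{"type":"number"}},"required":["motion"]}

```bash
mkdir -p pics; cat > h.py <<'E'
import numpy as np, cv2
from cell import *
def ray(cam,px):
    c=camera_params(cam); f=210/np.tan(np.radians(c['vertical_fov']/2)); T=np.array(c['T'])
    d=T[:3,:3]@np.array([(px[0]-c['cx'])/f,(px[1]-c['cy'])/f,1]); return T[:3,3],d/np.linalg.norm(d)
def at_z(cam,px,z):
    o,d=ray(cam,px); return o+d*(z-o[2])/d[2]
def proj(cam,P):
    c=camera_params(cam); f=210/np.tan(np.radians(c['vertical_fov']/2)); T=np.linalg.inv(np.array(c['T']))
    p=T[:3,:3]@np.array(P)+T[:3,3]; return np.array([p[0]/p[2]*f+c['cx'],p[1]/p[2]*f+c['cy']])
def tri(a,b):
    (o1,d1),(o2,d2)=ray(*a),ray(*b)
    s=np.linalg.lstsq(np.c_[d1,-d2],o2-o1,rcond=None)[0]
    p,q=o1+s[0]*d1,o2+s[1]*d2; return (p+q)/2,np.linalg.norm(p-q)
E
cat > a.py <<'E'
from h import *
np.set_printoptions(precision=4,suppress=True)
print(observe()); print(grasp_offset if not callable(grasp_offset) else grasp_offset())
for c in('top','side'):
    im=get_image(c); cv2.imwrite(f'pics/{c}0.png',im[:,:,::-1]); print(c,camera_params(c))
    for q in('puller','cap','other_cap','tray'):
        for s in silhouettes(q,c):
            m=s['mask']; print(q,round(s['p'],2),s['pixel'],m.sum(),im[m].mean(0).round(),cv2.minAreaRect(np.argwhere(m)[:,::-1].astype(np.float32)), at_z(c,s['pixel'],0.05))
E
python3 a.py
```

```text
{'clock': 0.0, 'joints': array([ 1.1634,  0.4352,  0.025 ,  1.5741, -0.0116,  1.134 , -0.0751]), 'dq': array([-0.0015, -0.0019,  0.0002, -0.0022, -0.0007,  0.0019,  0.0002]), 'joint_efforts': array([ -0.0004, -66.7845,   0.9847, -31.4449,  -0.0606,   0.0429,
         0.0001]), 'position': array([ 0.1873, -0.5957,  0.226 ]), 'ee_rot': array([-3.1037, -0.4766,  0.0006]), 'force': array([-0.4355, -0.3811,  0.0214]), 'ft_torque': array([0.0059, 0.0786, 0.0327]), 'gripper_force': 0.0, 'width': 0.9975783836750839}
0.0188
top {'vertical_fov': 49.19174830047483, 'cx': 277.0312154091233, 'cy': 212.01217112568492, 'T': array([[ 0.002 , -0.9919,  0.1272,  0.3779],
       [-1.    , -0.0031, -0.0084, -0.0528],
       [ 0.0087, -0.1272, -0.9918,  1.0567],
       [ 0.    ,  0.    ,  0.    ,  1.    ]])}
puller 0.98 [378.7, 301.3] 974 [33. 93. 44.] ((381.80487060546875, 299.743896484375), (25.509687423706055, 42.516143798828125), 83.6598129272461) [ 0.313  -0.2816  0.05  ]
puller 0.88 [333.4, 265.6] 778 [115. 108. 101.] ((330.9846496582031, 261.376953125), (41.92374038696289, 26.667465209960938), 82.
[... 1375 characters left out ...]
), (24.331050872802734, 48.6620979309082), 9.462322235107422) [ 0.6517 -0.3203  0.05  ]
puller 0.57 [335.0, 203.1] 744 [106.  96.  86.] ((336.8959655761719, 204.02621459960938), (37.283775329589844, 53.15834426879883), 22.71441078186035) [ 0.3941 -0.186   0.05  ]
cap 0.62 [211.1, 216.3] 420 [143. 135. 113.] ((214.0, 212.5), (21.0, 24.0), 90.0) [0.618  0.0199 0.05  ]
other_cap 0.75 [144.3, 249.5] 499 [146. 137. 114.] ((144.25001525878906, 247.75003051757812), (24.041629791259766, 26.16295051574707), 45.0) [0.6611 0.1944 0.05  ]
tray 0.91 [238.7, 310.8] 6945 [166. 161. 159.] ((238.1690673828125, 308.5218505859375), (102.96826171875, 86.75780487060547), 32.38067626953125) [0.3849 0.2356 0.05  ]
```

```bash
python3 -c "
import cv2
a=cv2.imread('pics/top0.png')[80:360,100:460];b=cv2.imread('pics/side0.png')[110:390,80:440]
cv2.imwrite('pics/top_c.png',cv2.resize(a,(760,591),interpolation=3));cv2.imwrite('pics/side_c.png',cv2.resize(b,(760,591),interpolation=3))"
```

```text
(no output)
```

View pics/top_c.png

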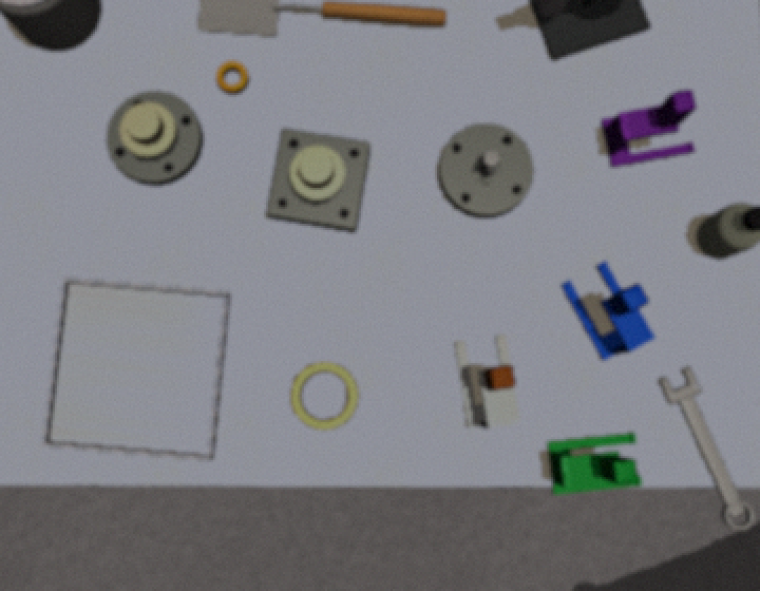

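View pics/side_c.png

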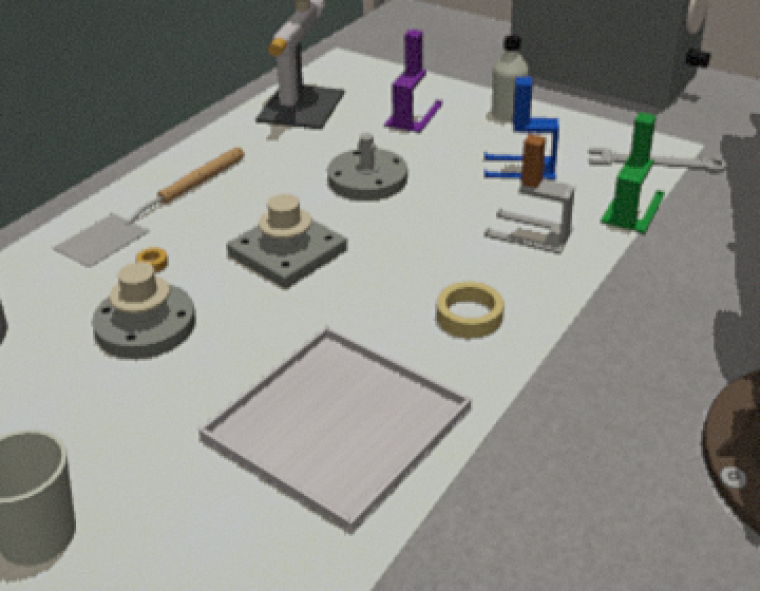

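Top picture: candidates for the puller are steel with a brown grip at (332,262), blue (393,227), green (381,300) and purple (404,139). I choose the steel one, whose tines point away from the robot (+x). For the cap, the square flange is at (251,162). The round flange with the cap at (170,141) must be left alone, and the bare stud is at (331,157). The tray is at (165,255).

```bash
cat > fit.py <<'E'
from h import *
from scipy.optimize import minimize
def box(x0,x1,y0,y1,z0,z1): return np.array([[x,y,z] for x in(x0,x1) for y in(y0,y1) for z in(z0,z1)])/1e3
def cyl(r,z0,z1):
    a=np.linspace(0,2*np.pi,40,endpoint=False); return np.array([[r*np.cos(t),r*np.sin(t),z] for t in a for z in(z0,z1)])/1e3
PUL=[box(-48,-24,-28,28,0,5),box(-24,46,17,28,0,5),box(-24,46,-28,-17,0,5),box(42,46,17,28,5,8),box(42,46,-28,-17,5,8),
     box(-48,-42,-15,15,0,70),box(-48,11,-15,15,62,70),box(-11,11,-11,11,62,130)]
CAP=[cyl(30,0,5),cyl(18,5,30)]
TRAY=[box(-90,90,-90,90,0,16)]
K=4
def render(model,p,cam):
    c,s=np.cos(p[3]),np.sin(p[3]); R=np.array([[c,-s,0],[s,c,0],[0,0,1]])
    im=np.zeros((420*K,560*K),np.uint8)
    for b in model:
        q=np.array([proj(cam,R@v+p[:3]) for v in b]); q=((q+.5)*K).astype(np.int32)
        cv2.fillConvexPoly(im,cv2.convexHull(q),1)
    return cv2.resize(im*255,(560,420),interpolation=cv2.INTER_AREA)/255.
def fit(model,p0,masks,free=(0,1,2,3)):
    free=list(free); p0=np.array(p0,float); sc=np.array([.01,.01,.01,.15])[free]
    def P(u): p=p0.copy(); p[free]+=u*sc; return p
    def cost(u):
        return sum(1-np.minimum(r,m).sum()/np.maximum(r,m).sum() for c,m in masks for r in[render(model,P(u),c)])
    r=minimize(cost,np.zeros(len(free)),method='Nelder-Mead',options=dict(initial_simplex=np.vstack([np.zeros(len(free)),np.eye(len(free))]),xatol=.02,fatol=1e-4,maxfev=160))
    return P(r.x),r.fun/len(masks)
def pick(q,cam,px):
    L=[s for s in silhouettes(q,cam) if np.hypot(*(np.array(s['pixel'])-px))<25]
    return (cam,L[0]['mask'].astype(float)) if L else None
E
cat > b.py <<'E'
from fit import *
np.set_printoptions(precision=4,suppress=True)
for c in('top','side'): get_image(c)
for n,q,m,p0,fr,tp,sp in [('puller','puller',PUL,[.39,-.18,0,0],(0,1,2,3),(332,262),(336,203)),('cap','cap',CAP,[.62,0,.042,0],(0,1,2),(252,162),(212,215)),('other','other_cap',CAP,[.67,.19,.042,0],(0,1,2),(170,140),(144,248)),('tray','tray',TRAY,[.41,.18,0,0],(0,1,2,3),(165,255),(238,310))]:
    ms=[x for x in(pick(q,'top',tp),pick(q,'side',sp)) if x]
    p,e=fit(m,p0,ms,fr); print(n,len(ms),p,round(e,3))
    for x in ms: print('  single',x[0],*fit(m,[*p[:2],p0[2],p[3]],[x],[f for f in fr if f!=2]))
    if n=='puller':
        im=get_image('top'); im2=get_image('side'); o=[]
        for g,c,(u,v) in((im,'top',(332,262)),(im2,'side',(336,203))):
            g=cv2.resize(g[v-40:v+40,u-40:u+40],(380,380),interpolation=cv2.INTER_CUBIC)
            r=cv2.resize((render(m,p,c)>.5).astype(np.uint8)[v-40:v+40,u-40:u+40],(380,380))
            cv2.drawContours(g,cv2.findContours(r,0,2)[0],-1,(255,0,255),1); o.append(g)
        cv2.imwrite('pics/pull.png',np.hstack(o)[:,:,::-1])
E
time python3 b.py
```

```text
Traceback (most recent call last):
  File "b.py", line 6, in <module>
    p,e=fit(m,p0,ms,fr); print(n,len(ms),p,round(e,3))
        ~~~^^^^^^^^^^^^
  File "fit.py", line 23, in fit
    r=minimize(cost,np.zeros(len(free)),method='Nelder-Mead',options=dict(initial_simplex=np.vstack([np.zeros(len(free)),np.eye(len(free))]),xatol=.02,fatol=1e-4,maxfev=160))
  File "fit.py", line 22, in cost
    return sum(1-np.minimum(r,m).sum()/np.maximum(r,m).sum() for c,m in masks for r in[render(model,P(u),c)])
  File "fit.py", line 22, in <genexpr>
    return sum(1-np.minimum(r,m).sum()/np.maximum(r,m).sum() for c,m in masks for r in[render(model,P(u),c)])
                                                                                       ~~~~~~^^^^^^^^^^^^^^
  File "fit.py", line 15, in render
    q=np.array([proj(cam,R@v+p[:3]) for v in b]); q=((q+.5)*K).astype(np.int32)
                ~~~~^^^^^^^^^^^^^^^
  File "h.py", line 9, in proj
    c=camera_params(cam); f=210/np.tan(np.radians(c['vertical_fov']/2)); T=np.linalg.inv(np.array(c['T']))
ValueError: time passes only in moves, steps and waits

real	0m6.095s
user	0m2.285s
sys	0m0.425s
```

```bash
sed -i 's/^from cell import \*/from cell import *\nimport cell, functools\ncamera_params=functools.lru_cache(None)(cell.camera_params)/' h.py; time python3 b.py
```

```text
puller 2 [ 0.4033 -0.1849 -0.005   0.1477] 0.151
  single top [ 0.4019 -0.1846  0.      0.1512] 0.09634834707559536
  single side [ 0.4018 -0.1787  0.      0.1727] 0.18251213265030997
cap 2 [ 0.6253 -0.0014  0.0352  0.    ] 0.061
  single top [ 0.6236 -0.0023  0.042   0.    ] 0.05357389878070451
  single side [0.619  0.0064 0.042  0.    ] 0.05751874511247068
other 1 [0.6764 0.1878 0.0139 0.    ] 0.038
  single top [0.6685 0.1811 0.042  0.    ] 0.059419545574416754
tray 1 [ 0.4144  0.1916  0.0028 -0.0757] 0.018
  single top [ 0.4146  0.1922  0.     -0.0796] 0.015258143537619673
real	0m12.001s
user	0m6.559s
sys	0m3.148s
```

View pics/pull.png

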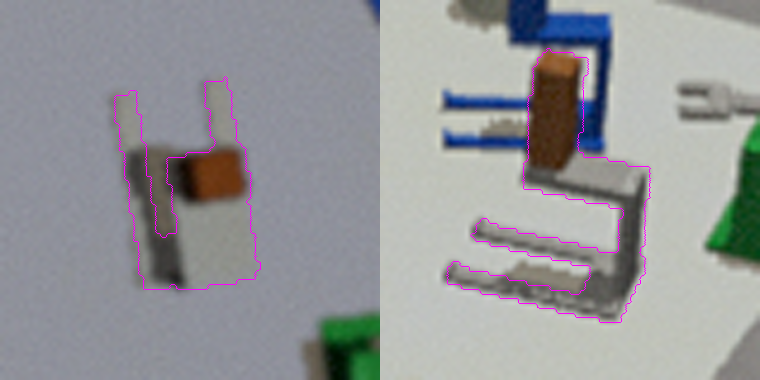

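The outline sits on the steel puller with the brown grip: top picture (332,262), side picture (336,203), yaw about 0.15. The side view is shifted by 1–2 px, which is within calibration.

```bash
cat > go.py <<'E'
from h import *
import sys
from scipy.spatial.transform import Rotation as R
def go(P,yaw):
    s=observe(); r=R.from_rotvec(s['ee_rot'])
    g=R.from_euler('z',yaw)*R.from_euler('x',np.pi)
    print('t',round(s['clock'],2),'pos',s['position'].round(4),'F',s['force'].round(1),'w',round(s['width'],3),'| shift',r.inv().apply(np.array(P)-s['position']).round(4),'turn',(r.inv()*g).as_rotvec().round(4),'yaw now',np.arctan2(r.as_matrix()[1,0],r.as_matrix()[0,0]).round(4))
if __name__=='__main__':
    a=[float(x) for x in sys.argv[1:]]; go(a[:3],a[3])
E
python3 go.py .402 -.183 .18 .152;python3 go.py .402 -.183 .088 .152
```

```text
t 1.3 pos [ 0.1876 -0.5962  0.2267] F [ 0.4 -0.2 -0.1] w 0.999 | shift [ 0.3285 -0.3298  0.0467] turn [0.     0.     0.1527] yaw now 0.3047
t 1.3 pos [ 0.1876 -0.5962  0.2267] F [ 0.4 -0.2 -0.1] w 0.999 | shift [ 0.3286 -0.3298  0.1387] turn [0.     0.     0.1527] yaw now 0.3047
```

>>> jog_arm([
  [[0.02,-0.02,0,0,0,0.01,-1],[0.05,-0.05,0,0,0,0.03,-1],[0.08,-0.08,0,0,0,0.05,-1],[0.11,-0.11,0,0,0,0.07,-1],[0.14,-0.14,0,0,0,0.09,-1],[0.17,-0.17,0,0,0,0.11,-1],[0.2,-0.2,0,0,0,0.13,-1],[0.23,-0.23,0,0,0,0.15,-1],[0.26,-0.26,0,0,0,0.153,-1],[0.285,-0.285,0,0,0,0.153,-1]],
])

```text
clock: 2.13
position: [0.3745, -0.237, 0.2271]
ee_rot: [3.132, 0.237, 0.001]
force: [0.2, -0.4, 0.5]
width: 1.0
gripper_force: 0.0
```

```bash
python3 go.py .402 -.183 .088 .152
```

```text
t 2.13 pos [ 0.3745 -0.237   0.2271] F [ 0.2 -0.4  0.5] w 1.0 | shift [ 0.0353 -0.0493  0.1391] turn [ 0.0008 -0.0006 -0.0008] yaw now 0.1512
```

>>> jog_arm([
  [[0.012,-0.017,0.01,0,0,0,-1],[0.024,-0.034,0.025,0,0,0,-1],[0.036,-0.05,0.04,0,0,0,-1],[0.036,-0.05,0.05,0,0,0,-1],[0.036,-0.05,0.07,0,0,0,-1],[0.036,-0.05,0.09,0,0,0,-1],[0.036,-0.05,0.11,0,0,0,-1],[0.036,-0.05,0.125,0,0,0,-1],[0.036,-0.05,0.138,0,0,0,-1],[0.036,-0.05,0.138,0,0,0,-1]],
], force=45)

```text
clock: 2.97
position: [0.4006, -0.1835, 0.0869]
ee_rot: [-3.131, -0.238, 0.005]
force: [-0.3, -0.2, -0.3]
width: 0.999
gripper_force: 0.0
```

>>> jog_arm([
  [[0,0,0,0,0,0,0],[0,0,0,0,0,0,0.3],[0,0,0,0,0,0,0.6],[0,0,0,0,0,0,0.9],[0,0,0,0,0,0,0.9],[0,0,0,0,0,0,0.9],[0,0,0,0,0,0,0.9],[0,0,0,0,0,0,0.9]],
], force=45)

```text
clock: 3.63
position: [0.402, -0.184, 0.0889]
ee_rot: [3.132, 0.238, 0.0]
force: [0.0, 0.7, 0.3]
width: 0.473
gripper_force: 0.0
```

```bash
python3 go.py .402 -.183 .088 .152
```

```text
t 3.63 pos [ 0.402  -0.184   0.0889] F [0.  0.7 0.3] w 0.473 | shift [ 0.0001 -0.001   0.0009] turn [ 0.0002 -0.0002 -0.0002] yaw now 0.1518
```

Still closing (22 mm corresponds to width 0.24).

>>> jog_arm([
  [[0,0,0,0,0,0,0.95],[0,0,0,0,0,0,0.95],[0,0,0,0,0,0,0.95],[0,0,0,0,0,0,0.95],[0,0,0,0,0,0,0.95],[0,0,0,0,0,0,0.95],[0,0,0,0,0,0,0.95]],
])

```text
clock: 4.22
position: [0.4018, -0.1839, 0.0886]
ee_rot: [-3.132, -0.238, 0.0]
force: [0.6, 0.5, -2.1]
width: 0.236
gripper_force: 45.0
```

```bash
python3 go.py .514 -.019 .149 .152
```

```text
t 4.22 pos [ 0.4018 -0.1839  0.0886] F [ 0.6  0.5 -2.1] w 0.236 | shift [ 0.1358 -0.1461 -0.0604] turn [-0.0001  0.0003 -0.0003] yaw now 0.1517
```

>>> jog_arm([
  [[0,0,-0.01,0,0,0,0.95],[0,0,-0.025,0,0,0,0.95],[0,0,-0.045,0,0,0,0.95],[0.01,-0.01,-0.06,0,0,0,0.95],[0.03,-0.03,-0.06,0,0,0,0.95],[0.05,-0.055,-0.06,0,0,0,0.95],[0.075,-0.08,-0.06,0,0,0,0.95],[0.1,-0.11,-0.06,0,0,0,0.95],[0.125,-0.135,-0.06,0,0,0,0.95],[0.136,-0.146,-0.06,0,0,0,0.95]],
])

```text
clock: 5.05
position: [0.5167, -0.0139, 0.149]
ee_rot: [-3.13, -0.245, -0.004]
force: [0.4, 0.8, -1.7]
width: 0.236
gripper_force: 45.0
```

>>> jog_arm([
  [[0,0,0,0,0,0,0.95],[0,0,0,0,0,0,0.95],[0,0,0,0,0,0,0.95]],
])

```text
clock: 5.3
position: [0.5135, -0.0201, 0.1483]
ee_rot: [3.132, 0.237, -0.002]
force: [-0.3, -0.4, -2.6]
width: 0.234
gripper_force: 45.0
```

```bash
cat > c.py <<'E'
from fit import *
np.set_printoptions(precision=4,suppress=True)
ims={c:get_image(c) for c in('top','side')}; s=observe(); print(s['clock'],s['position'],s['ee_rot'],s['force'],s['width'])
x,y,z=s['position']; p0=[x,y,z-.0887,.152]; d={}
for c in ims:
    S=[proj(c,[x,y,z-.05]),proj(c,[.623,-.002,.05])]
    for k,(n,q,m,pp) in enumerate([('puller','puller',PUL,p0),('cap','cap',CAP,[.623,-.002,.042,0])]):
        for a in silhouettes(q,c):
            if np.hypot(*(np.array(a['pixel'])-S[k]))<30: d.setdefault(n,[]).append((c,a['mask'].astype(float)))
for n,m,pp in(('cap',CAP,[.623,-.002,.042,0]),):
    print(n,[i[0] for i in d.get(n,[])], fit(m,pp,d[n],(0,1,2)) if n in d else '')
    for i in d.get(n,[]): print(i[0],fit(m,pp,[i],(0,1)))
o=[]
for c,g in ims.items():
    g=cv2.resize(g,None,fx=4,fy=4,interpolation=cv2.INTER_CUBIC)
    for m,pp,col in((PUL,p0,(255,0,255)),(CAP,[.623,-.002,.042,0],(0,0,255))):
        r=cv2.resize((render(m,pp,c)),None,fx=4,fy=4)>.5
        cv2.drawContours(g,cv2.findContours(r.astype(np.uint8),0,2)[0],-1,col,1)
    u,v=(proj(c,[.57,-.01,.08])*4).astype(int); o.append(g[max(0,v-250):v+250,u-195:u+195])
cv2.imwrite('pics/stand.png',np.hstack(o)[:,:,::-1])
E
python3 c.py
```

```text
5.4 [ 0.5135 -0.0206  0.1485] [ 3.1321  0.2349 -0.0014] [ 0.5229  0.2107 -2.3013] 0.23690978743997004
cap ['side'] (array([0.6219, 0.0047, 0.0402, 0.    ]), np.float64(0.07230575857734733))
side (array([0.6196, 0.0067, 0.042 , 0.    ]), np.float64(0.07496987114118836))
```

View pics/stand.png

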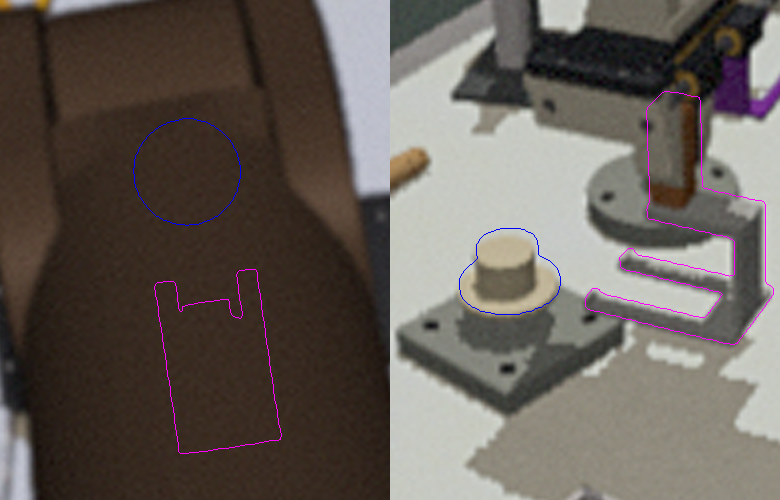

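Side half: the predicted puller outline agrees with the picture to about 1 px. The cap on the square flange sits about at the blue outline, and the space in front of it is clear. The arm hides the top view. My estimate for the cap is (0.622, -0.001).

```bash
python3 go.py .513 -.0177 .1165 .152; python3 go.py .622 -.001 .1165 .152
```

```text
t 5.6 pos [ 0.514  -0.0199  0.1488] F [-0.   0.  -2.1] w 0.237 | shift [-0.0007 -0.0023  0.0323] turn [ 0.0003  0.     -0.0016] yaw now 0.1504
t 5.6 pos [ 0.514  -0.0199  0.1488] F [-0.   0.  -2.1] w 0.237 | shift [ 0.1096 -0.0025  0.0323] turn [ 0.0003  0.     -0.0016] yaw now 0.1504
```

>>> jog_arm([
  [[0,-0.001,0.008,0,0,0,0.95],[0,-0.002,0.018,0,0,0,0.95],[0,-0.002,0.028,0,0,0,0.95],[0,-0.002,0.032,0,0,0,0.95],[0,-0.002,0.032,0,0,0,0.95],[0,-0.002,0.032,0,0,0,0.95],[0.005,-0.002,0.032,0,0,0,0.95],[0.012,-0.002,0.032,0,0,0,0.95],[0.02,-0.002,0.032,0,0,0,0.95],[0.02,-0.002,0.032,0,0,0,0.95]],
])

```text
clock: 6.43
position: [0.5364, -0.0136, 0.1173]
ee_rot: [-3.132, -0.238, -0.004]
force: [1.6, 0.1, -1.3]
width: 0.237
gripper_force: 45.0
```

```bash
python3 go.py .622 -.001 .1165 .152; sed -i 's/stand.png/stand2.png/; s/\[.623,-.002,.042,0\]/[.622,-.001,.042,0]/g' c.py; sed -i 's/^for n,m,pp in.*/if "puller" in d: print([(i[0],fit(PUL,p0,[i],(0,1,3))) for i in d["puller"]])\n&/' c.py; python3 c.py; python3 -c "
import cv2;a=cv2.imread('pics/stand2.png')[:,390:];cv2.imwrite('pics/s2.png',a)"
```

```text
t 6.43 pos [ 0.5364 -0.0136  0.1173] F [ 1.6  0.1 -1.3] w 0.237 | shift [0.0866 0.0005 0.001 ] turn [-0.0001 -0.0028 -0.0001] yaw now 0.1519
6.5333 [ 0.5344 -0.0139  0.1168] [-3.1324 -0.2383 -0.0006] [-0.0648 -0.5763 -3.5102] 0.2363387041311865
[('side', (array([ 0.5345, -0.01  ,  0.0281,  0.1625]), np.float64(0.22488049536436305)))]
cap ['side'] (array([ 0.6353, -0.0129,  0.0254,  0.    ]), np.float64(0.06852607402095212))
side (array([0.6198, 0.0043, 0.042 , 0.    ]), np.float64(0.08479079242590659))
```

View pics/s2.png

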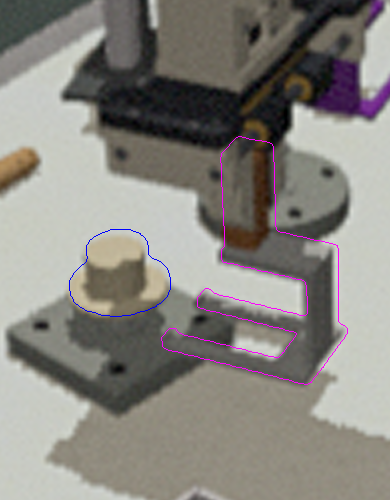

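Side picture: tines at (165,335) and (203,300) are level with the gap under the cap rim at (120,290), and they point at it. The puller fits the robot pose to within a few mm, so I advance.

>>> jog_arm([
  [[0.006,0,0,0,0,0,0.95],[0.015,0,0,0,0,0,0.95],[0.025,0,0,0,0,0,0.95],[0.035,0,0,0,0,0,0.95],[0.045,0,0,0,0,0,0.95],[0.055,0,0,0,0,0,0.95],[0.065,0,0,0,0,0,0.95],[0.075,0,0,0,0,0,0.95],[0.083,0,0,0,0,0,0.95],[0.087,0,0,0,0,0,0.95]],
])

```text
clock: 7.57
position: [0.6212, -0.0006, 0.1166]
ee_rot: [-3.132, -0.238, -0.001]
force: [0.6, -0.5, -3.0]
width: 0.238
gripper_force: 45.0
```

>>> jog_arm([
  [[0,0,0,0,0,0,0.95],[0,0,0,0,0,0,0.95],[0,0,0,0,0,0,0.95]],
])

```text
clock: 7.82
position: [0.6193, -0.0011, 0.1166]
ee_rot: [3.132, 0.238, -0.001]
force: [-0.4, 0.6, -2.7]
width: 0.239
gripper_force: 45.0
```

```bash
python3 go.py .622 -.001 .1165 .152; sed -i 's/stand2.png/stand3.png/' c.py; python3 c.py;python3 -c "
import cv2;a=cv2.imread('pics/stand3.png')[:,390:];cv2.imwrite('pics/s3.png',a)"
```

```text
t 7.82 pos [ 0.6193 -0.0011  0.1166] F [-0.4  0.6 -2.7] w 0.239 | shift [0.0027 0.0003 0.0001] turn [ 0.0001  0.0007 -0.0003] yaw now 0.1517
7.9167 [ 0.6193 -0.0011  0.1168] [ 3.1324  0.2379 -0.0006] [ 0.099  -0.2356 -2.4373] 0.2368610184444127
[('side', (array([0.6182, 0.0034, 0.0281, 0.1458]), np.float64(0.3872033141266784)))]
cap ['side'] (array([0.6211, 0.0047, 0.041 , 0.    ]), np.float64(0.16409339463775519))
side (array([0.6195, 0.0054, 0.042 , 0.    ]), np.float64(0.16552609471309498))
```

View pics/s3.png

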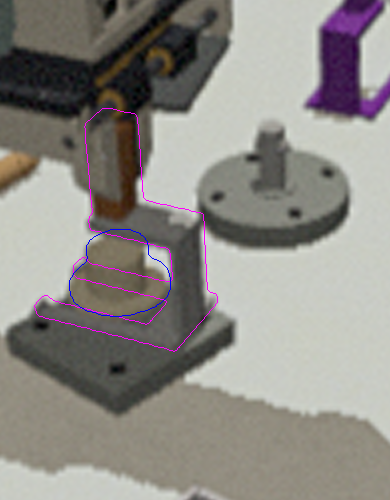

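The fork is under the rim: knob at (120,260) inside the C, tine end at (40,305), force unchanged. Pull straight up slowly.

>>> jog_arm([
  [[0,0,-0.003,0,0,0,0.95],[0,0,-0.006,0,0,0,0.95],[0,0,-0.008,0,0,0,0.95],[0,0,-0.01,0,0,0,0.95],[0,0,-0.012,0,0,0,0.95],[0,0,-0.014,0,0,0,0.95],[0,0,-0.016,0,0,0,0.95],[0,0,-0.018,0,0,0,0.95],[0,0,-0.02,0,0,0,0.95],[0,0,-0.022,0,0,0,0.95]],
])

```text
clock: 8.95
position: [0.6201, -0.0008, 0.1394]
ee_rot: [-3.133, -0.238, -0.001]
force: [-0.5, 0.8, -2.4]
width: 0.241
gripper_force: 45.0
```

>>> jog_arm([
  [[0,0,-0.002,0,0,0,0.95],[0,0,-0.004,0,0,0,0.95],[0,0,-0.006,0,0,0,0.95],[0,0,-0.009,0,0,0,0.95],[0,0,-0.012,0,0,0,0.95],[0,0,-0.015,0,0,0,0.95],[0,0,-0.018,0,0,0,0.95],[0,0,-0.021,0,0,0,0.95],[0,0,-0.024,0,0,0,0.95],[0,0,-0.027,0,0,0,0.95]],
])

```text
clock: 9.78
position: [0.6198, -0.001, 0.166]
ee_rot: [3.133, 0.238, 0.0]
force: [1.0, 0.6, -2.3]
width: 0.237
gripper_force: 45.0
```

>>> jog_arm([
  [[0,0,-0.004,0,0,0,0.95],[0,0,-0.01,0,0,0,0.95],[0,0,-0.016,0,0,0,0.95],[0,0,-0.022,0,0,0,0.95],[0,0,-0.026,0,0,0,0.95],[0,0,-0.03,0,0,0,0.95],[0,0,-0.03,0,0,0,0.95],[0,0,-0.03,0,0,0,0.95]],
])

```text
clock: 10.45
position: [0.6199, -0.0009, 0.1959]
ee_rot: [3.132, 0.238, 0.001]
force: [-0.3, 0.3, -3.0]
width: 0.237
gripper_force: 45.0
```

```bash
sed -i 's/stand3.png/stand4.png/' c.py; python3 c.py;python3 -c "
import cv2;a=cv2.imread('pics/stand4.png')[:,390:];cv2.imwrite('pics/s4.png',a)"; python3 go.py .4145 .1915 .2 .152
```

```text
10.55 [ 0.6196 -0.001   0.1954] [ 3.1325  0.238  -0.0008] [ 0.2429 -0.7406 -2.9068] 0.23897769147740502
[('side', (array([0.6174, 0.0031, 0.1067, 0.1467]), np.float64(0.38404783191031844)))]
cap ['side'] (array([ 0.6519, -0.0332,  0.0818,  0.    ]), np.float64(0.05119901456301035))
side (array([ 0.6954, -0.0836,  0.042 ,  0.    ]), np.float64(0.08894803627247683))
t 10.75 pos [ 0.6196 -0.001   0.1954] F [ 0.2  0.4 -3.1] w 0.234 | shift [-0.1737 -0.2213 -0.0045] turn [-0.      0.0005 -0.0003] yaw now 0.1517
```

View pics/s4.png

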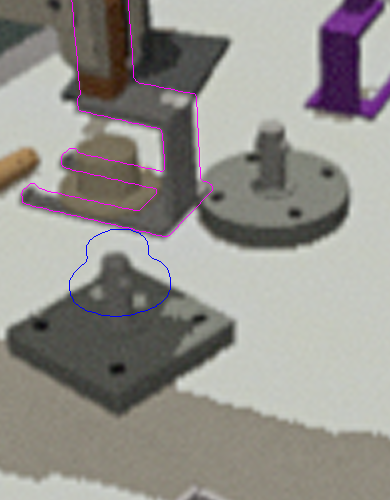

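The cap (105,165) lies on the fork, and the stud of the square flange (115,265) is bare. Carry gently to the tray.

>>> jog_arm([
  [[-0.002,-0.002,0,0,0,0,0.95],[-0.005,-0.006,0,0,0,0,0.95],[-0.009,-0.012,0,0,0,0,0.95],[-0.015,-0.019,0,0,0,0,0.95],[-0.022,-0.028,0,0,0,0,0.95],[-0.029,-0.037,0,0,0,0,0.95],[-0.036,-0.046,0,0,0,0,0.95],[-0.044,-0.056,0,0,0,0,0.95],[-0.051,-0.065,0,0,0,0,0.95],[-0.059,-0.075,0,0,0,0,0.95]],
])

```text
clock: 11.58
position: [0.5492, 0.0651, 0.1958]
ee_rot: [3.132, 0.238, 0.0]
force: [0.3, 0.3, -1.9]
width: 0.239
gripper_force: 45.0
```

>>> jog_arm([
  [[-0.007,-0.009,0,0,0,0,0.95],[-0.015,-0.019,0,0,0,0,0.95],[-0.022,-0.028,0,0,0,0,0.95],[-0.03,-0.038,0,0,0,0,0.95],[-0.037,-0.047,0,0,0,0,0.95],[-0.044,-0.056,0,0,0,0,0.95],[-0.052,-0.066,0,0,0,0,0.95],[-0.059,-0.075,0,0,0,0,0.95],[-0.066,-0.084,0,0,0,0,0.95],[-0.073,-0.093,0,0,0,0,0.95]],
])

```text
clock: 12.42
position: [0.4631, 0.1459, 0.1957]
ee_rot: [3.132, 0.238, 0.0]
force: [-0.5, 0.2, -2.0]
width: 0.239
gripper_force: 45.0
```

>>> jog_arm([
  [[-0.007,-0.009,0,0,0,0,0.95],[-0.014,-0.018,0,0,0,0,0.95],[-0.021,-0.027,0,0,0,0,0.95],[-0.027,-0.034,0,0,0,0,0.95],[-0.033,-0.042,0,0,0,0,0.95],[-0.037,-0.047,0,0,0,0,0.95],[-0.04,-0.05,0,0,0,0,0.95],[-0.042,-0.053,0,0,0,0,0.95],[-0.042,-0.053,0,0,0,0,0.95],[-0.042,-0.053,0,0,0,0,0.95]],
])

```text
clock: 13.25
position: [0.4146, 0.1911, 0.1957]
ee_rot: [3.132, 0.238, 0.0]
force: [-0.2, 0.7, -4.1]
width: 0.237
gripper_force: 45.0
```

```bash
cat > d.py <<'E'
from fit import *
import sys
np.set_printoptions(precision=4,suppress=True)
g=get_image('side'); s=observe(); x,y,z=s['position']; print(s['clock'],s['position'],s['ee_rot'],s['force'],s['width'])
for a in silhouettes('tray','side'): print('tray',a['p'],a['pixel'],fit(TRAY,[.4145,.1915,0,-.078],[('side',a['mask'].astype(float))],(0,1,3)))
g=cv2.resize(g,None,fx=4,fy=4,interpolation=cv2.INTER_CUBIC)
for m,pp,col in((PUL,[x,y,z-.0887,.152],(255,0,255)),(TRAY,[.4145,.1915,0,-.078],(0,0,255))):
    r=cv2.resize((render(m,pp,'side')),None,fx=4,fy=4)>.5
    cv2.drawContours(g,cv2.findContours(r.astype(np.uint8),0,2)[0],-1,col,1)
u,v=(proj('side',[.4145,.1915,.06])*4).astype(int)
cv2.imwrite(f'pics/{sys.argv[1]}.png',g[v-300:v+300,u-300:u+300,::-1])
E
python3 d.py tr1; python3 go.py .4145 .1915 .0927 .152
```

```text
13.3 [0.4147 0.1909 0.1957] [3.1324 0.2373 0.0002] [ 0.7345  0.4102 -2.3561] 0.23945271409982793
tray 0.83 [239.1, 309.5] (array([ 0.4129,  0.197 ,  0.    , -0.074 ]), np.float64(0.07329330215021268))
t 13.35 pos [0.4147 0.1908 0.1957] F [ 0.2 -0.2 -3.2] w 0.237 | shift [-1.00e-04 -7.00e-04  1.03e-01] turn [ 0.0002 -0.0001 -0.0011] yaw now 0.1509
```

View pics/tr1.png

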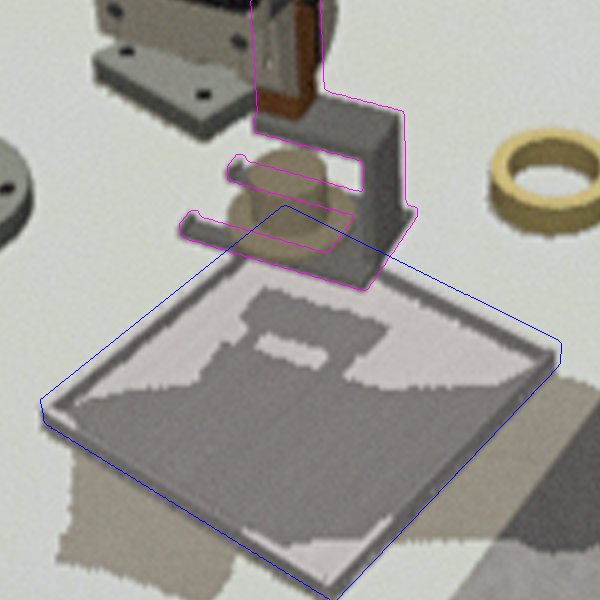

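The cap (280,210) lies on the fork with the puller over the tray centre. Lower it.

>>> jog_arm([
  [[0,0,0.003,0,0,0,0.95],[0,0,0.008,0,0,0,0.95],[0,0,0.016,0,0,0,0.95],[0,0,0.026,0,0,0,0.95],[0,0,0.036,0,0,0,0.95],[0,0,0.046,0,0,0,0.95],[0,0,0.056,0,0,0,0.95],[0,0,0.066,0,0,0,0.95],[0,0,0.075,0,0,0,0.95],[0,0,0.082,0,0,0,0.95]],
])

```text
clock: 14.18
position: [0.4141, 0.1911, 0.1125]
ee_rot: [3.132, 0.238, -0.001]
force: [0.6, -0.6, -3.5]
width: 0.238
gripper_force: 45.0
```

>>> jog_arm([
  [[0,0,0.005,0,0,0,0.95],[0,0,0.009,0,0,0,0.95],[0,0,0.012,0,0,0,0.95],[0,0,0.014,0,0,0,0.95],[0,0,0.016,0,0,0,0.95],[0,0,0.017,0,0,0,0.95],[0,0,0.018,0,0,0,0.95],[0,0,0.018,0,0,0,0.95],[0,0,0.018,0,0,0,0.95]],
])

```text
clock: 14.93
position: [0.4144, 0.1913, 0.0958]
ee_rot: [-3.133, -0.238, -0.0]
force: [-0.2, 0.2, -2.2]
width: 0.236
gripper_force: 45.0
```

>>> jog_arm([
  [[0,0,0.001,0,0,0,0.95],[0,0,0.001,0,0,0,0.95],[0,0,0.002,0,0,0,0.95],[0,0,0.002,0,0,0,0.95],[0,0,0.002,0,0,0,0.95]],
])

```text
clock: 15.35
position: [0.4143, 0.1912, 0.0937]
ee_rot: [3.132, 0.238, -0.0]
force: [-0.9, -0.5, -3.7]
width: 0.234
gripper_force: 45.0
```

>>> jog_arm([
  [[0,0,0.0005,0,0,0,0.95],[0,0,0.001,0,0,0,0.95],[0,0,0.001,0,0,0,0.95],[0,0,0.001,0,0,0,0.95]],
])

```text
clock: 15.68
position: [0.4143, 0.1912, 0.0927]
ee_rot: [3.132, 0.238, -0.0]
force: [-0.1, -0.5, -2.7]
width: 0.237
gripper_force: 45.0
```

```bash
python3 go.py .4145 .1915 .0927 .152
```

```text
t 15.68 pos [0.4143 0.1912 0.0927] F [-0.1 -0.5 -2.7] w 0.237 | shift [ 0.0002 -0.0003 -0.    ] turn [ 0.0001  0.0001 -0.0002] yaw now 0.1518
```

>>> jog_arm([
  [[0,0,0.0003,0,0,0,0.95],[0,0,0.0006,0,0,0,0.95],[0,0,0.0006,0,0,0,0.95],[0,0,0.0006,0,0,0,0.95]],
])

```text
clock: 16.02
position: [0.4144, 0.1913, 0.0925]
ee_rot: [3.132, 0.238, 0.0]
force: [-2.1, 0.6, 6.1]
width: 0.239
gripper_force: 45.0
```

>>> jog_arm([
  [[0,0,0.0003,0,0,0,0.95],[0,0,0.0006,0,0,0,0.95],[0,0,0.0006,0,0,0,0.95],[0,0,0.0006,0,0,0,0.95]],
])

```text
clock: 16.35
position: [0.4144, 0.1914, 0.0924]
ee_rot: [3.132, 0.238, 0.001]
force: [-4.8, -2.4, 15.3]
width: 0.24
gripper_force: 45.0
```

Contact with the floor. Ease off the press, then open slowly.

>>> jog_arm([
  [[0,0,-0.0005,0,0,0,0.95],[0,0,-0.0008,0,0,0,0.95],[0,0,-0.0008,0,0,0,0.95]],
], force=15)

```text
clock: 16.6
position: [0.4144, 0.1913, 0.0924]
ee_rot: [-3.132, -0.238, -0.0]
force: [-1.6, -0.7, 3.5]
width: 0.238
gripper_force: 15.0
```

>>> jog_arm([
  [[0,0,0,0,0,0,0.5],[0,0,0,0,0,0,0.4],[0,0,0,0,0,0,0.2],[0,0,0,0,0,0,0],[0,0,0,0,0,0,-0.2],[0,0,0,0,0,0,-0.4],[0,0,0,0,0,0,-0.4],[0,0,0,0,0,0,-0.4],[0,0,0,0,0,0,-0.4]],
])

```text
clock: 17.35
position: [0.4144, 0.1912, 0.0923]
ee_rot: [3.133, 0.238, -0.0]
force: [-0.6, 0.5, -0.2]
width: 0.691
gripper_force: 0.0
```

>>> jog_arm([
  [[0,0,-0.004,0,0,0,-0.4],[0,0,-0.012,0,0,0,-0.4],[0,0,-0.025,0,0,0,-0.4],[0,0,-0.04,0,0,0,-0.4],[0,0,-0.06,0,0,0,-0.4],[0,0,-0.085,0,0,0,-0.4],[0,0,-0.11,0,0,0,-0.4],[0,0,-0.13,0,0,0,-0.4],[0,0,-0.14,0,0,0,-0.4],[0,0,-0.14,0,0,0,-0.4]],
])

```text
clock: 18.18
position: [0.4154, 0.1919, 0.2348]
ee_rot: [-3.131, -0.238, -0.007]
force: [-0.1, -0.4, 0.2]
width: 0.699
gripper_force: 0.0
```

```bash
sed -i 's/\[x,y,z-.0887,.152\]/[.4144,.1913,.004,.152]/' d.py; python3 d.py fin
```

```text
18.2333 [0.4148 0.1914 0.233 ] [-3.1321 -0.2377 -0.0031] [ 0.4216  0.2225 -0.463 ] 0.7022304677900392
tray 0.81 [232.5, 313.3] (array([ 0.4125,  0.1969,  0.    , -0.0725]), np.float64(0.2657530835237636))
tray 0.57 [242.5, 288.7] (array([0.4567, 0.1334, 0.    , 0.0521]), np.float64(0.7863978459741776))
```

View pics/fin.png

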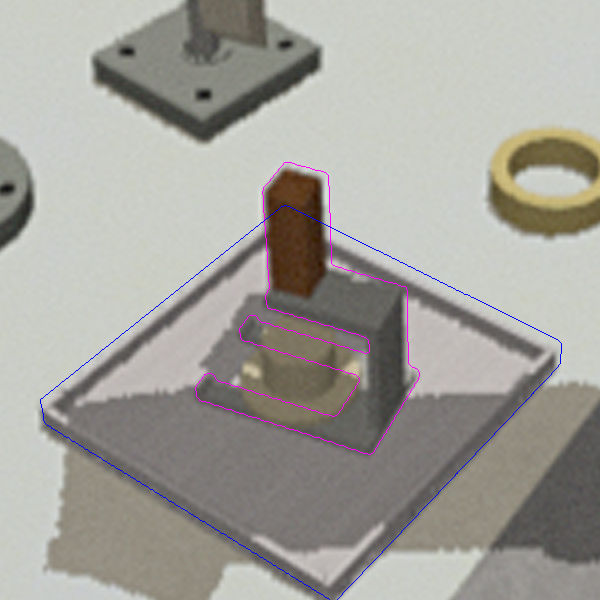

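The puller stands upright mid-tray at (310,370), the cap (300,370) lies on its fork, and the gripper is clear. Handing in.

```bash
python3 -c "
from cell import *
print(sign_off())"
```

```text
the job is handed in; nothing more can be done
None
```

I pulled the cap off the square flange with the steel puller and set the puller upright in the middle of the tray, with the cap still lying on its fork. The other cap was left alone, and I handed the job in at about 18 s.

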